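# Hang a batch tag on the bakery tag rail and slide it to the marker

### The arm

A 7-joint arm with a two-finger parallel gripper is mounted at the origin on the work surface. World frame = base frame: x ahead of the robot, y to its left, z up, the work surface at z = 0. Lengths are in mm, angles in rad, forces in N, time in s.
With the tool pointing down it reaches from about 350 to 900 mm from the base axis. Payload 19.9 kg.
Tool frame: the origin (TCP) lies on the centre line of the jaws, within the pads' length; the fingertips stand ahead of it and the grasp point (between the pads) lies 8 mm behind it (manip.finger_overhang is the z of the fingertips in the tool frame, in mm); z points along the fingers, y is the line along which they close (so a half turn about z gives the same grasp; the last joint's range is limited). The gripper opens to 85 mm and grips with 20 to 120 N. Pads are 22 mm wide; open, the fingers measure 114 mm over their backs; the gripper's body (76 mm by 85 mm) begins 54 mm behind the grasp point. The pads swing forward as they close: fully open they stand 13 mm farther back than shut.
Start: joints at [-1.367, 0.417, -0.01, 1.614, 0.005, 1.111, -0.053], TCP at [151.467, 606.35, 242.26] pointing down, gripper open.
Joint ranges: [-2.81, 2.81], [-0.39, 2.02], [-1.27, 1.25], [0.06, 2.57], [-1.19, 4.33], [0.19, 2], [-2.82, 2.82]. Speed limits (rad/s): [1.89, 1.89, 2.39, 2.39, 3.01, 3.01, 3.01].

### API

Orientations are given as a 3x3 rotation matrix whose columns are the frame's x, y, z axes.
In Python, from cell import manip gives the robot as it stands. Calls block until the motion is done:
- manip.move_ptp(position, orientation): joint-space move of the TCP to a pose.
- manip.move_linear(position, frame=None, velocity=150, force_limit=None): straight line of the TCP; frame=None keeps the orientation; velocity is the mean speed in mm/s. With force_limit (N) it stops when the force on the tool has changed by that much, and returns True; else False.
- manip.set_joints(angles): joint-space move.
- manip.gripper_open() and manip.grab(effort=None): open the fingers fully, or close them until they stop; effort is the grip in N (None keeps the last).
- manip.hold(seconds).
- manip.solve_ik(position, orientation): joint angles nearest the present ones, or None.
- manip.sense(): the state.
- manip.get_image(name): name is "side" or "top"; returns a dict with "color" (480x640x3 uint8, blue, green, red), "depth" (480x640 float32, mm along the optical axis (not along the pixel's ray), 0 where there is no reading), "fx", "fy", "cx", "cy" (pixels), "k1" (the pictures are not rectified: a ray, as slopes to the right and down, at radius r is drawn at 1 + k1 r^2 times it, then the intrinsics apply), "rvec" (rotation vector, rad) and "tvec" (3), from world to camera coordinates, as OpenCV has them. Camera axes: x right, y down, z forward; pixel columns grow to the right and rows downward; lengths in mm; the calibration is good to about 2 mm. A picture is of the moment at which its call begins.
A pose or a line that the arm cannot do raises manip.IKError and nothing moves.
- manip.hand_in(): hands the job in; it is judged then, once.
Trained networks look in a picture, given as the dict that the camera call returned (one of the last four; its "shot" number tells which), for a name from the list of things; names that differ only in an ending like _2 or _b are one class to them, and where a whole thing is asked for, a point or a joint stands for the part that bears it (a point fixed in the world has none). Each returns a list of dicts, best first, with "score" (0 to 1); they miss things now and then, are a little off and sometimes report something else, mostly with a low value. They report only what shows in the picture. A call takes as long as a camera call. They do not tell look-alikes from the thing itself.
- manip.look_for(label, picture): "bbox" ([left, top, right, bottom] in pixels, round what is visible of it).
- manip.trace(label, picture): "region" (480x640 bool, what is visible of it) and "bbox" ([left, top, right, bottom] in pixels, round what is visible of it).
The state is a dict: "clock": time; "joint_positions": joint angles; "qvel": joint speeds; "effort": joint torques, N m; "ee_pos": TCP position; "tcp_rot": TCP orientation; "ft_force": force on the tool from outside, world axes, zero at the start; "ft_torque": the same for the moment, N m; "opening": opening from 0.0 (shut) to 1.0 (fully open); "grasp_force": force on a finger pad.
Only numpy, scipy, OpenCV 4.12 (cv2) and the standard library are available. Lean on these libraries where they do the work, as an engineer would, in place of code of your own. Each camera call takes 0.05 s, during which the arm holds its last target. There are 200 camera calls.

### The job

Take the rectangular batch tag out of its slotted stand and hook it over the tag rail at the open end, where the retaining strip does not cover the rail. Slide it along under the strip until it hangs centred above the small pointed marker on the rail's base, and leave it hanging there still and straight. Leave the round tag in its stand, and do not disturb the stack of foil cups or the jar.

Things in the scene. Friction and masses are not known exactly. Their poses are not given: they have to be found in the camera images.
- tag: Rectangular tag, 0.17 kg: aluminium plate 60 wide (y), 80 tall (z), 5 thick (x), steel hook (22 wide in y) above, black lug on top; 186 tall. Origin: middle of the plate's lower edge; z up, y along the plate (along the rail when hung), +x the side of the hook's toe. Starts upright in its stand, lower edge 10 above the work surface, 22 deep in the slot.
- tag_hook (a point): Where the rail's axis lies once the tag hangs: tag x=0, z=137.5. Hook in tag axes: roof with a 45-degree inverted V beneath, inner apex at x=0 z=146, about 7 thick; front leg x=-18..-13; toe (rear leg) x=+13..+18, ending at z=116. Opening faces +x, 34 high, from the toe's end down to the hook's foot (z=82).
- tag_grip (a point): Grip point in the tag's black lug: x=-12, z=177 in the tag's frame. The lug is 12 thick (x), 24 wide (y), z=142..186; grip it from above across its 24 mm width, fingers closing along the tag's y (strip and roof leave no room for fingers on the +x side).
- tag_stand: Dark wooden slotted block 70 (x) x 90 (y) x 32 tall, origin at the centre of its underside; its slot runs along y, 7 wide, 66 long, 22 deep. Fixed. Holds the rectangular tag.
- round_tag: The other tag, with the same hook and lug but a round plate (60 diameter) on a foot; stays in its own stand. Origin and axes as for the rectangular tag.
- round_tag_stand: The same slotted block, holding the round tag. Fixed.
- rail: Fixed tag rail, origin under the centre of its base (110 x 460 x 20 tall). Steel bar 12 diameter along y, axis at x=0 z=225, y=-220..+220, on posts (16 x 12) at y=+-214 that end at the bar. Aluminium retaining strip above and behind the bar: x=+10..+36, z=243..247, y=-220..+60, on thin uprights at x=+36..+42, y=-210 and +50.
- rail_open (a point): Point on the bar's axis (rail y=+135, z=225) in the middle of the open end, y=+60 to the post at +208: only here can a tag be hooked on. Axes as the rail's.
- rail_strip (a point): Point on the bar's axis where the strip begins (y=+60); the strip runs from here to -y. A hung tag passes under it with about 10 to spare and cannot be lifted off there.
- marker_tip (a point): Tip of the marker: a black clip on the rail's base right below the bar, 30 wide (y), 45 tall above the base, with a cone on top; the tip lies at z=65 above the work surface, some 22 below the lower edge of a hung tag. Axes as the rail's. It is fixed; its place along the rail varies.
- cup_stack: Loose stack of four foil cups, 76 diameter, 64 tall, origin under its centre. Bystander.
- jar: Loose amber glass jar, 66 diameter, 110 tall, origin under its centre. Bystander.
There are look-alikes about, which are no part of the job. Leave any green or orange look-alike of the round_tag alone.

How it is judged (in metres and radians):
On the way, in this order (a step that is already met when the one before it is completed fails the run):
1. The rectangular tag's hook is over the bar at the open end (x of tag_hook in the frame of rail_open between -0.008 and 0.008 m and z of tag_hook in the frame of rail_open between -0.006 and 0.012 m and y of tag_hook in the frame of rail_open between -0.064 and 0.06 m), for 0.1 s.
2. The tag, hooked on the bar, has slid under the retaining strip (x of tag_hook in the frame of rail_open between -0.008 and 0.008 m and z of tag_hook in the frame of rail_open between -0.006 and 0.012 m and y of tag_hook in the frame of rail_open between -0.4 and -0.095 m), for 0.05 s.
At the end, for the whole second after the job is handed in: Tag hung on the bar (hook within 8 mm across it, -6 to +12 mm in height, weight on the rail), still, within 0.15 rad of upright, middle within 10 mm of the marker tip along the rail; round tag upright; round tag, cups and jar within 20 mm of their start (x of tag_hook in the frame of rail_open between -0.008 and 0.008 m and z of tag_hook in the frame of rail_open between -0.006 and 0.012 m and y of tag_hook in the frame of marker_tip between -0.01 and 0.01 m and contact force between tag and rail above 0.6 N and angle between tag's own z axis and vertical below 0.15 rad and linear speed of tag below 0.02 m/s and angular speed of tag below 0.2 rad/s and distance of each of round_tag, cup_stack, jar from where it was at the start of the episode below 0.02 m and angle between round_tag's own z axis and vertical below 0.2 rad); the robot touches nothing.
It fails at once if A bystander (round tag, cup stack or jar) is pushed more than 30 mm away (distance of any of round_tag, cup_stack, jar from where it was at the start of the episode above 0.03 m).
It also fails if it takes over 42 s, if anything falls off the work surface, if the arm or the gripper's body presses on something with over 40 N, if the wrist force passes 120 N, or if a joint passes its speed limit or range.

## Working session

There is one attempt and no reset: what is moved stays moved. The work goes in short steps, each a Python script; the robot and the scene stay as the last script left them, time stands still between calls to the robot, and variables do not carry over. Pictures are saved under pics/ and viewed, at most 10 in all, crops included, and the job is handed in when it is done.

```bash
ls; mkdir -p pics
cat > h.py <<'E'
import numpy as np, cv2
from cell import manip
def cloud(p):
    """world xyz (mm) per pixel, NaN where no depth"""
    K=np.array([[p["fx"],0,p["cx"]],[0,p["fy"],p["cy"]],[0,0,1.]]); D=np.array([p["k1"],0,0,0,0.])
    u,v=np.meshgrid(np.arange(640.),np.arange(480.))
    n=cv2.undistortPoints(np.stack([u,v],-1).reshape(-1,1,2),K,D).reshape(480,640,2)
    z=p["depth"].astype(float).copy(); z[z<=0]=np.nan
    c=np.dstack([n*z[...,None],z])
    R=cv2.Rodrigues(np.array(p["rvec"],float))[0]
    return (c-np.array(p["tvec"]).ravel())@R
def px(p,X):
    K=np.array([[p["fx"],0,p["cx"]],[0,p["fy"],p["cy"]],[0,0,1.]]); D=np.array([p["k1"],0,0,0,0.])
    return cv2.projectPoints(np.array(X,float).reshape(-1,1,3),np.array(p["rvec"],float),np.array(p["tvec"],float),K,D)[0].reshape(-1,2)
E
python3 - <<'E'
from h import *
import pickle
P={}
for n in("side","top"):
    p=manip.get_image(n);P[n]=p;cv2.imwrite(f"pics/{n}0.png",p["color"])
    R=cv2.Rodrigues(np.array(p["rvec"],float))[0];print(n,"cam at",(-R.T@np.array(p["tvec"]).ravel()).round(),"dir",R[2].round(2))
    c=cloud(p)
    for l in("tag","tag_stand","round_tag","round_tag_stand","rail","marker_tip","cup_stack","jar"):
        try:
            for r in manip.trace(l,p)[:3]:
                m=r["region"]; print(l,round(r["score"],2),np.round(r["bbox"]),np.nanmedian(c[m],0).round(),np.nanpercentile(c[m],2,axis=0).round(),np.nanpercentile(c[m],98,axis=0).round())
        except Exception as e: print(l,e)
pickle.dump(P,open("P0.pkl","wb"))
print(manip.sense()["clock"],manip.finger_overhang)
E
```

```text
pics
side cam at [ 417.  912. 1196.] dir [ 0.05 -0.65 -0.76]
tag 0.59 [312. 273. 327. 321.] [446. 188. 145.] [430.  88.  -1.] [464. 212. 196.]
tag_stand 0.6 [301. 297. 334. 337.] [459. 197.  31.] [421. 142.   5.] [488. 229.  36.]
round_tag 0.71 [330. 176. 346. 219.] [ 420. -153.  131.] [ 405. -281.   -2.] [ 441. -136.  196.]
round_tag 0.71 [361. 329. 416. 380.] [259. 269.  13.] [202. 202.  -1.] [330. 356.  45.]
round_tag 0.63 [223. 147. 253. 195.] [ 760. -332.   14.] [ 712. -427.    1.] [ 813. -273.   44.]
round_tag_stand 0.72 [321. 204. 350. 237.] [ 431. -142.   30.] [ 391. -203.    1.] [ 472. -112.   37.]
round_tag_stand 0.28 [310. 274. 325. 324.] [446. 189. 146.] [430.  95.  -0.] [466. 212. 196.]
rail 0.97 [240. 148. 298. 344.] [601.  51.  21.] [ 546. -207.    1.] [657. 250. 249.]
marker_tip 0.61 [263. 232. 282. 243.] [601. -50.  39.] [579. -73.  21.] [624. -41.  59.]
cup_stack 0.95 [314. 241. 346. 271.] [440.  15.  63.] [406. -31.   6.] [474.  38.  69.]
jar 0.63 [277. 352. 307. 396.] [491. 385.  88.] [463. 345.   1.] [527. 401. 114.]
top cam at [ 213.   11. 1277.] dir [ 0.22  0.0
[... 216 characters left out ...]
 263. -298.   13.] [ 217. -356.    1.] [ 308. -191.   46.]
round_tag 0.79 [182. 286. 248. 354.] [262. 265.  12.] [203. 205.  -2.] [333. 356.  45.]
round_tag 0.75 [400. 259. 424. 278.] [ 424. -159.  152.] [ 407. -188.   29.] [ 452. -139.  197.]
round_tag_stand 0.65 [386. 255. 432. 294.] [ 420. -155.   32.] [ 392. -210.    1.] [ 470. -119.   37.]
rail 0.85 [236. 142. 452. 232.] [607.   5.  22.] [ 548. -198.    1.] [673. 237. 249.]
marker_tip 0.72 [367. 189. 381. 211.] [602. -61.  41.] [582. -77.  21.] [637. -47.  63.]
cup_stack 0.87 [331. 246. 361. 276.] [442.  -1.  64.] [408. -36.  40.] [478.  32.  69.]
jar 0.93 [175. 205. 211. 239.] [488. 355. 106.] [464. 333.   8.] [522. 391. 114.]
0.9 11.0
```

View images.

Run:
```python
import pickle,cv2,numpy as np
P=pickle.load(open("P0.pkl","rb"))
a=P["side"]["color"][130:430,190:430];b=P["top"]["color"][130:390,170:500]
cv2.imwrite("pics/s1.png",cv2.resize(a,(480,600),interpolation=2));cv2.imwrite("pics/t1.png",cv2.resize(b,(762,600),interpolation=2))
```

```text
(no output)
```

View pics/s1.png

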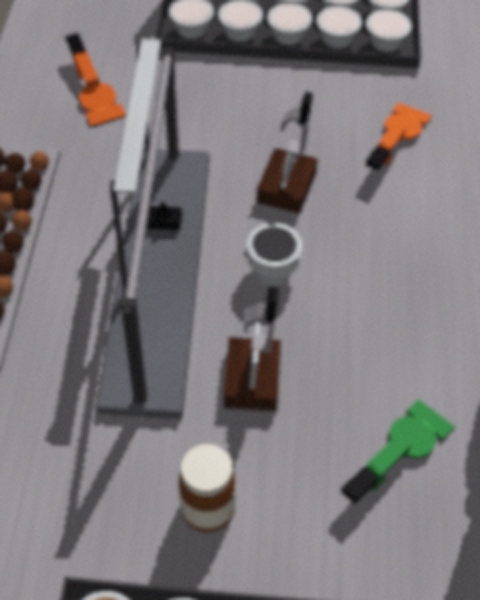

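View pics/t1.png

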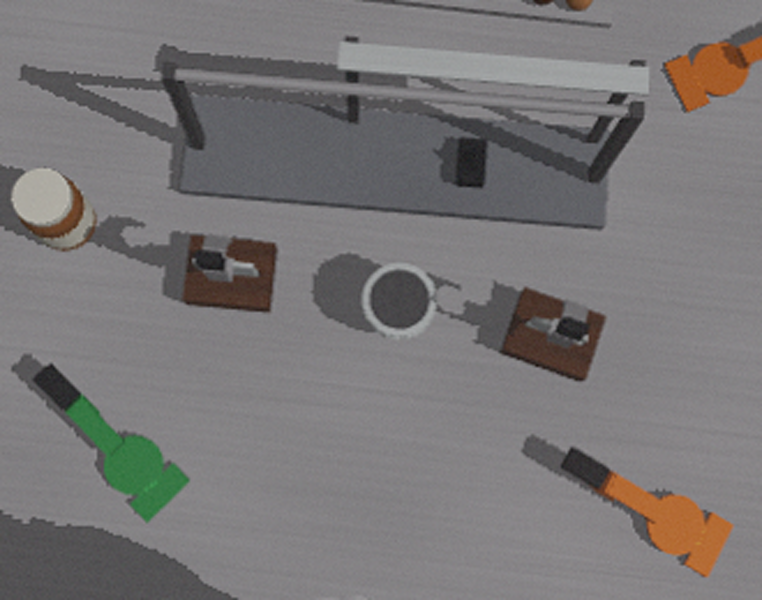

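```bash
cat > m.py <<'E'
from h import *
import pickle
P=pickle.load(open("P0.pkl","rb"))
def box(m,c):
    r=cv2.minAreaRect(c[m][:,:2].astype(np.float32));return np.round(r[0],1),np.round(r[1],1),round(r[2],1)
for n,p in P.items():
    c=cloud(p);x,y,z=c[...,0],c[...,1],c[...,2];g=p["color"].astype(int).max(2);print(n,p["fx"])
    for nm,(X,Y) in dict(tag=(447,180),rnd=(424,-155)).items():
        near=(abs(x-X)<70)&(abs(y-Y)<75)
        m=near&(z>188)&(z<204)&(g<70);print(nm,"lug top",m.sum(),np.median(c[m],0).round(1),c[m].mean(0).round(1),box(m,c))
        m=near&(z>150)&(z<172)&(g>90);print("  roof",m.sum(),c[m].mean(0).round(1),box(m,c))
        m=near&(z>26)&(z<38)&(g<90);print("  stand",m.sum(),c[m].mean(0).round(1),box(m,c))
    m=(x>540)&(x<670)&(abs(y-20)<260)
    b=m&(z>15)&(z<26);print("base",b.sum(),box(b,c))
    s=m&(z>241)&(z<255)&(g>110);print("strip",s.sum(),c[s].mean(0).round(1),box(s,c))
    b=m&(z>221)&(z<237)&(x<622);q=c[b];f=np.polyfit(q[:,1],q[:,0],1);k=abs(np.polyval(f,q[:,1])-q[:,0])<9;f=np.polyfit(q[k,1],q[k,0],1)
    print("bar x=",f,k.sum(),"y",q[k,1].min().round(1),q[k,1].max().round(1),np.median(q[k,2]))
    b=m&(abs(x-602)<25)&(abs(y+55)<45)&(z>28)&(z<75)&(g<70)
    print("clip",b.sum(),np.median(c[b],0).round(1),box(b,c),c[b][:,2].max())
    b&=z>56;print("cone",b.sum(),c[b].mean(0).round(1) if b.any() else 0)
p=P["side"]["color"]; q=P["top"]["color"]
t=[cv2.resize(i,(400,300),interpolation=2) for i in (p[262:342,285:391][:, :60],p[166:246,310:416][:, :60],q[222:282,240:320],q[245:305,375:455])]
cv2.imwrite("pics/c2.png",np.vstack([np.hstack(t[:2]),np.hstack(t[2:])]))
E
python3 m.py
```

```text
side 526.0791937617169
tag lug top 49 [434.5 183.7 194.2] [434.6 183.2 193.9] (array([434.5, 182.4]), array([26.3, 11.7]), 89.5)
  roof 54 [453.1 182.9 156.5] (array([447.9, 181.3]), array([33.4, 25.6]), 2.7)
  stand 646 [457.2 190.1  31.4] (array([456.5, 184. ]), array([67. , 93.9]), 2.0)
rnd lug top 26 [ 411.  -149.6  194.3] [ 411.  -151.8  193.6] (array([ 410.4, -155.9]), array([22.6,  9.6]), 79.0)
  roof 38 [ 425.8 -159.3  158.3] (array([ 421.1, -160.6]), array([26.1, 30.5]), 73.2)
  stand 450 [ 430.5 -155.6   31.7] (array([ 430. , -161.9]), array([98.7, 69.5]), 76.9)
base 3924 (array([601. ,  21.9]), array([110.7, 464.9]), 1.7)
strip 801 [626.7 -47.3 247. ] (array([628.7, -58.4]), array([ 30.5, 284.7]), 1.9)
bar x= [-3.16732452e-02  6.01504886e+02] 662 y -196.5 245.5 229.7464310543915
clip 179 [601.1 -52.   39.7] (array([603.6, -58.3]), array([48.9, 36.2]), 4.7) 67.3029960636706
cone 9 [603.  -55.4  61.1]
top 524.3245673755725
tag lug top 63 [436.  179.5 195. ] [436.  179.2 194.9] (array([436.3, 179.9]), array([11., 23.]), 0.2)
  roof 57 [456.9 179.5 156.7] (array([458.6, 179.6]), array([20.9, 20.3]), 81.9)
  stand 742 [452.7 175.4  31.9] (array([457.8, 179.8]), array([70.8, 92.6]), 1.3)
rnd lug top 65 [ 411.7 -160.5  195.1] [ 411.7 -160.6  194.6] (array([ 411.7, -160.6]), array([23.8, 10.8]), 80.6)
  roof 58 [ 433.  -165.5  156.6] (array([ 433.5, -165.6]), array([21.7, 15.1]), 76.8)
  stand 736 [ 429.1 -160.6   32.2] (array([ 433.2, -165.3]), array([88.4, 70.1]), 76.5)
base 7005 (array([603.8,  20. ]), array([112.2, 461.9]), 1.8)
strip 1628 [628.7 -60.2 247.1] (array([628.7, -60.1]), array([ 31.4, 279.4]), 0.9)
bar x= [-3.1629426e-02  6.0281476e+02] 1231 y -199.6 240.4 229.98027415748035
clip 222 [600.6 -60.8  40.9] (array([603.5, -61.4]), array([46.6, 28.2]), 1.2) 68.07942870354964
cone 20 [604.9 -61.8  61.3]
```

View pics/c2.png

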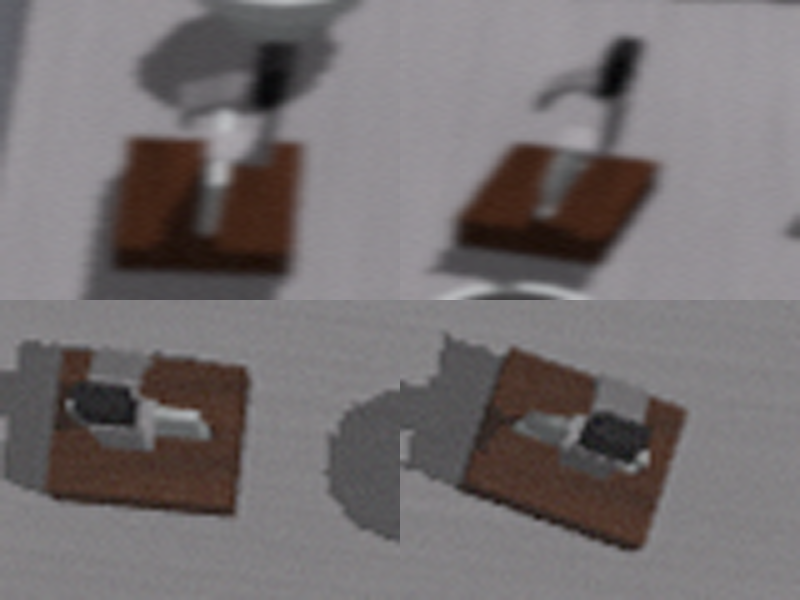

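Crop: the stand candidates are the tag at side px (319,297) / top px (262,242), and the other at side px (338,197) / top px (412,268). The orange and green tags lying flat are look-alikes. The first stand shows a straight plate edge with a sharp corner, the second a tapering disc. I'll confirm this with plate heights away from the centre, then check IK.

```bash
cat > g.py <<'E'
from h import *
YAW=0.0317; TH=0.055
RO=np.array([602.3,21.,0])                     # rail origin
Rz=cv2.Rodrigues(np.array([0,0,YAW]))[0]
def tagR(th): return Rz@cv2.Rodrigues(np.array([0,-th,0.]))[0]   # tag leaning to -x by th
def toolR(th,s): return tagR(th)@np.diag([s,-s,-1.]) # tool z down, y along +-tag y
GRIP=np.array([-12,0,179.])                    # grip point used, tag frame
def tcp(origin,th): return np.array(origin)+tagR(th)@(GRIP-[0,0,8])
def rail(x,y,z): return RO+Rz@np.array([x,y,z])
E
cat > a.py <<'E'
from g import *
import pickle
P=pickle.load(open("P0.pkl","rb"))
for n,p in P.items():
    c=cloud(p);g=p["color"].astype(int).max(2)
    for nm,(X,Y,a) in dict(tag=(447,181,.03),rnd=(421,-160,-.234)).items():
        d=c-[X,Y,0];lx=d[...,0]*np.cos(a)+d[...,1]*np.sin(a);ly=-d[...,0]*np.sin(a)+d[...,1]*np.cos(a)
        for lo in range(-30,30,6):
            m=(abs(lx-4)<18)&(ly>=lo)&(ly<lo+6)&(c[...,2]>38)&(c[...,2]<130)&(g>90)
            print(n,nm,lo,m.sum(),np.percentile(c[...,2][m],90).round() if m.any() else 0,end="; ")
        print()
s=manip.sense();print(s["tcp_rot"].round(2) if hasattr(s["tcp_rot"],"round") else s["tcp_rot"],s["clock"])
top=np.array([435.3,181,196.]); O=top-tagR(TH)@[-12,0,186];print("tag origin",O)
for sgn in(1,-1):
    for nm,(o,th) in dict(grasp=(O,TH),up=(O+[0,0,130],TH),pre=(rail(-100,150,126),0),hook=(rail(0,145,126),0),down=(rail(0,145,87.5),0),end=(rail(0,-81,87.5),0)).items():
        q=manip.solve_ik(tcp(o,th),toolR(th,sgn));print(sgn,nm,tcp(o,th).round(1),None if q is None else np.round(q,2))
E
python3 a.py
```

```text
side tag -30 3 92.0; side tag -24 4 92.0; side tag -18 5 96.0; side tag -12 10 92.0; side tag -6 17 97.0; side tag 0 15 93.0; side tag 6 18 119.0; side tag 12 9 101.0; side tag 18 3 91.0; side tag 24 5 93.0; 
side rnd -30 0 0; side rnd -24 0 0; side rnd -18 4 93.0; side rnd -12 7 94.0; side rnd -6 15 120.0; side rnd 0 16 109.0; side rnd 6 19 112.0; side rnd 12 8 101.0; side rnd 18 6 85.0; side rnd 24 6 78.0; 
top tag -30 14 89.0; top tag -24 12 92.0; top tag -18 14 91.0; top tag -12 28 104.0; top tag -6 2 92.0; top tag 0 0 0; top tag 6 0 0; top tag 12 0 0; top tag 18 0 0; top tag 24 2 90.0; 
top rnd -30 5 78.0; top rnd -24 0 0; top rnd -18 0 0; top rnd -12 0 0; top rnd -6 0 0; top rnd 0 7 94.0; top rnd 6 14 95.0; top rnd 12 8 86.0; top rnd 18 6 83.0; top rnd 24 1 38.0; 
[[-0.97  0.24  0.  ]
 [ 0.24  0.97 -0.  ]
 [-0.   -0.   -1.  ]] 0.9
tag origin [457.49554102 181.70383442  10.94092139]
1 grasp [436.1 181.  181. ] [-1.06  0.23  0.67  2.1  -0.17  0.82 -1.84]
1 up [436.1 181.  311. ] [-1.06  0.04  0.61  1.94  0.    1.12 -1.99]
1 pre [485.6 167.4 297. ] [-1.    0.19  0.69  1.84 -0.14  1.16 -1.8 ]
1 hook [585.7 165.5 297. ] [-0.87  0.42  0.74  1.61 -0.29  1.23 -1.62]
1 down [585.7 165.5 258.5] [-0.86  0.45  0.72  1.66 -0.32  1.16 -1.59]
1 end [592.9 -60.3 258.5] [-0.67  0.52  1.    1.7  -0.47  1.19 -1.09]
-1 grasp [436.1 181.  181. ] [-0.74  0.2   0.3   2.09 -0.05  0.81  1.19]
-1 up [436.1 181.  311. ] [-0.79  0.04  0.33  1.93  0.01  1.12  1.13]
-1 pre [485.6 167.4 297. ] [-0.7   0.17  0.35  1.83 -0.06  1.15  1.27]
-1 hook [585.7 165.5 297. ] [-0.6   0.36  0.35  1.6  -0.13  1.21  1.39]
-1 down [585.7 165.5 258.5] [-0.59  0.39  0.34  1.65 -0.14  1.13  1.39]
-1 end [592.9 -60.3 258.5] [-0.53  0.44  0.77  1.69 -0.33  1.15  1.93]
```

Tag 1's plate top stays flat at z≈91 out to ±28 mm, while the other falls to 78 at its edge. So the tag at (457,181) is the rectangular one. Its origin matches the stand centre when I allow for a 0.055 rad lean. Next I grasp and lift.

```bash
cat > b.py <<'E'
from g import *
O=np.array([457.5,181.7,10.]); R=toolR(TH,-1); ax=tagR(TH)[:,2]
T=tcp(O,TH)
manip.move_ptp(T+ax*75,R)
print(manip.move_linear(T,velocity=100,force_limit=12),manip.sense()["ee_pos"],T)
manip.grab(45); s=manip.sense(); print(s["opening"],s["grasp_force"],s["ft_force"])
manip.move_linear(T+ax*35,velocity=60)
manip.move_linear(tcp(O+[0,0,130],TH)); s=manip.sense();print(s["clock"],s["opening"],s["ft_force"],s["ee_pos"])
for n in("side","top"):
    p=manip.get_image(n);c=cloud(p)
    u=px(p,s["ee_pos"])[0].astype(int);im=p["color"][max(u[1]-60,0):u[1]+60,u[0]-50:u[0]+50]
    cv2.imwrite(f"pics/lift_{n}.png",cv2.resize(im,(400,480),interpolation=2))
a=[cv2.imread(f"pics/lift_{n}.png") for n in("side","top")];cv2.imwrite("pics/lift.png",np.hstack(a))
E
python3 b.py
```

```text
False [436.36529947 181.16257614 180.53250109] [436.12862883 181.02230051 180.08176039]
0.2735149827223292 44.41369950771332 [-1.39066897 -0.38300128  5.62383562]
5.75 0.27598089593910374 [-0.60429669 -0.75228162 -2.40365456] [435.73330286 180.88270076 309.10449666]
```

View pics/lift.png

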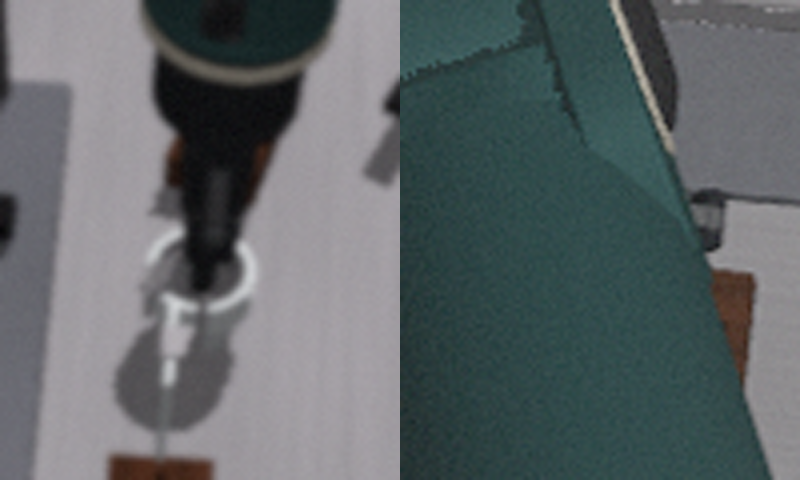

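Held: the tag hangs below the jaws at side crop (170,350), clear of the stand. I'll straighten it in front of the bar and measure.

```bash
cat > c.py <<'E'
from g import *
manip.move_linear(tcp(rail(-100,145,128),0),toolR(0,-1),velocity=120);manip.hold(.2)
s=manip.sense();print(s["clock"],s["ee_pos"],tcp(rail(-100,145,128),0))
p=manip.get_image("side");c=cloud(p)
d=(c-RO)@Rz; g=p["color"].astype(int).max(2)
for z in range(120,330,10):
    m=(abs(d[...,0]+100)<50)&(abs(d[...,1]-145)<60)&(d[...,2]>=z)&(d[...,2]<z+10)
    if m.sum()>1:print(z,m.sum(),"x",np.percentile(d[m][:,0],[5,50,95]).round(1),"y",np.percentile(d[m][:,1],[5,50,95]).round(1),g[m].mean().round())
u=px(p,rail(-50,145,230))[0].astype(int);print(u)
cv2.imwrite("pics/pre.png",cv2.resize(p["color"][u[1]-60:u[1]+60,u[0]-75:u[0]+75],(750,600),interpolation=2))
E
python3 c.py
```

```text
6.65 [485.23417344 162.79266665 299.28742902] [485.76053892 162.37734617 299.        ]
130 10 x [-105.6 -104.5 -101.3] y [127.7 169.1 177.1] 138.0
140 9 x [-105.4 -105.2 -101.3] y [127.4 163.7 176.7] 133.0
150 10 x [-105.4 -105.1 -102.5] y [125.6 162.2 177.8] 131.0
160 10 x [-105.3 -103.9 -101.4] y [141.5 174.8 178. ] 126.0
170 8 x [-105.  -102.7 -101.4] y [156.5 175.4 177.1] 119.0
180 7 x [-105.1 -104.  -102.3] y [130.2 172.9 177.4] 125.0
190 9 x [-105.1 -104.1 -101.5] y [136.  174.6 177.4] 127.0
200 68 x [-116.8 -104.9  -99.4] y [121.8 151.6 174.6] 151.0
210 42 x [-119.1 -104.1  -98. ] y [135.8 149.7 159.3] 152.0
220 9 x [-120.6 -119.1 -116.7] y [141.1 157.5 160.3] 113.0
230 11 x [-120.3 -118.9 -116.6] y [139.2 156.9 159.4] 115.0
240 12 x [-120.2 -102.8  -84.4] y [141.  156.2 157.1] 122.0
250 15 x [-118.8  -89.1  -84.2] y [150.6 155.9 158.9] 111.0
260 42 x [-118.7  -89.3  -84.7] y [141.1 154.7 158. ] 111.0
270 50 x [-115.6  -97.6  -91.4] y [137.5 155.6 159.6] 89.0
280 5 x [-114.9 -103.   -99.8] y [144.9 158.5 164.2] 61.0
290 21 x [-123.2 -112.6 -103.5] y [162.6 165.5 171.6] 59.0
300 20 x [-123.3 -114.9 -103.6] y [163.5 170.  173.5] 42.0
310 13 x [-119.2 -112.9 -108.3] y [169.  171.8 174.3] 24.0
[278 257]
```

View pics/pre.png

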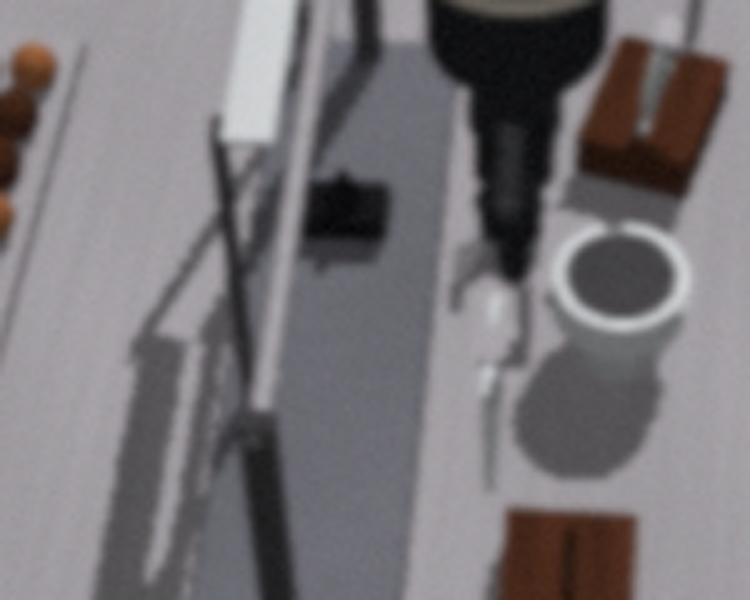

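The tag is upright: plate at x≈-103.5 over its whole height. The hook's toe at px (460,290) faces the bar. I'm applying corrections of +2 mm in x and -1.5 mm in y, then hooking it on.

```bash
cat > d.py <<'E'
from g import *
C=np.array([2,-1.5,0])
def go(x,y,z,**k): return manip.move_linear(tcp(rail(*(np.array([x,y,z])+C)),0),**k)
def st(t): s=manip.sense();print(t,round(s["clock"],2),np.round((np.array(s["ee_pos"])-RO)@Rz-C-(GRIP-[0,0,8]),1),np.round(s["ft_force"],1),round(s["opening"],3))
E
cat > e.py <<'E'
from d import *
st(0);print(go(0,140,127,velocity=80,force_limit=6));manip.hold(.2);st("in")
print(go(0,140,94,velocity=60,force_limit=6));st("low")
print(go(0,140,83,velocity=15,force_limit=4));st("contact")
p=manip.get_image("side");c=cloud(p);d=(c-RO)@Rz
m=(abs(d[...,0])<5)&(abs(d[...,1]-140)<45)&(d[...,2]>60)&(d[...,2]<180);print(np.percentile(d[m],[2,50,98],axis=0).round(1))
u=px(p,rail(0,140,200))[0].astype(int)
cv2.imwrite("pics/hk.png",cv2.resize(p["color"][u[1]-60:u[1]+60,u[0]-75:u[0]+75],(750,600),interpolation=2))
E
python3 e.py
```

```text
0 6.7 [-102.4  146.9  128.3] [ 0.6  0.8 -1.8] 0.269
False
in 8.32 [ -0.2 140.1 127.2] [-0.5  0.5 -1.2] 0.269
False
low 9.03 [1.000e-01 1.399e+02 9.410e+01] [ 0.5 -0.5 -2.1] 0.27
True
contact 9.49 [-1.00e-01  1.40e+02  8.86e+01] [-2.2 -0.3  6.7] 0.272
[[ -3.7 112.1  90.3]
 [ -2.5 148.1 142.1]
 [  1.6 170.7 173.5]]
```

View pics/hk.png

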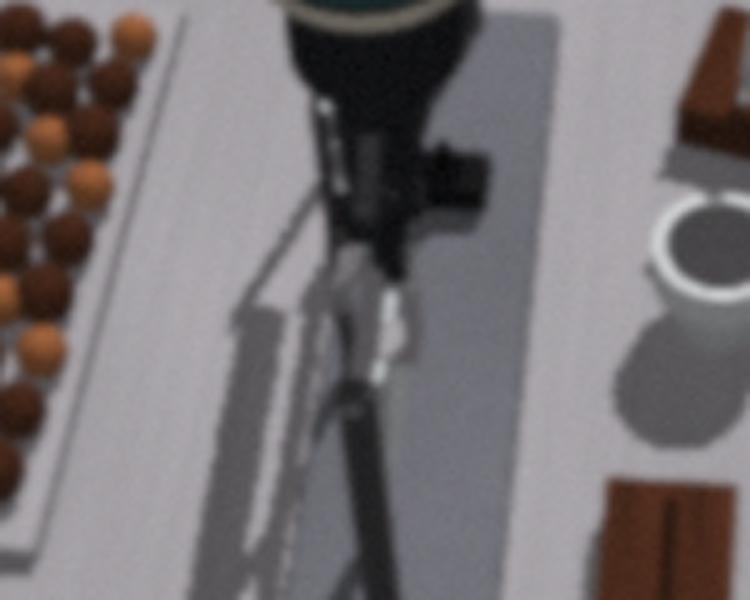

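Contact came at origin z=88.6 (87.5 expected). The hook sits over the bar at px (355,260). Now I slide it along, lower it and check before release.

```bash
cat > f.py <<'E'
from d import *
go(-.5,140,90.5,velocity=20);st("up");manip.hold(.3)
print(go(-.5,-81,90.5,velocity=70,force_limit=8));manip.hold(.3);st("slid")
print(go(-.5,-81,84,velocity=12,force_limit=2.5));st("contact");manip.hold(.2)
p=manip.get_image("side");c=cloud(p);d=(c-RO)@Rz
for z in range(90,170,10):
    m=(abs(d[...,0])<12)&(abs(d[...,1]+81)<45)&(d[...,2]>z)&(d[...,2]<z+10)
    if m.any():print(z,m.sum(),np.percentile(d[m],[2,50,98],axis=0)[:,:2].round(1).tolist())
u=px(p,rail(0,-81,150))[0].astype(int)
cv2.imwrite("pics/sl.png",cv2.resize(p["color"][u[1]-60:u[1]+60,u[0]-75:u[0]+75],(750,600),interpolation=2))
E
python3 f.py
```

```text
up 9.82 [ -0.5 140.   90.5] [ 0.2  0.  -2.3] 0.271
False
slid 13.72 [ -0.5 -81.   90.5] [ 0.3 -0.  -2.3] 0.27
True
contact 14.06 [ -0.6 -81.   88.2] [-1.5 -0.1  6. ] 0.266
90 13 [[-4.4, -114.0], [-3.4, -63.4], [1.4, -50.9]]
100 11 [[-4.3, -95.7], [-3.2, -71.2], [0.3, -47.8]]
110 12 [[-4.0, -97.0], [-3.4, -67.8], [0.0, -48.5]]
120 14 [[-4.1, -98.2], [-3.3, -57.2], [0.2, -48.9]]
130 11 [[-3.9, -96.7], [-3.2, -55.9], [1.2, -50.6]]
140 11 [[-4.2, -85.2], [-3.2, -59.5], [1.5, -50.9]]
150 10 [[-3.3, -72.0], [-2.3, -59.9], [0.8, -47.4]]
160 39 [[-10.9, -109.5], [-2.3, -73.0], [1.8, -48.9]]
```

View pics/sl.png

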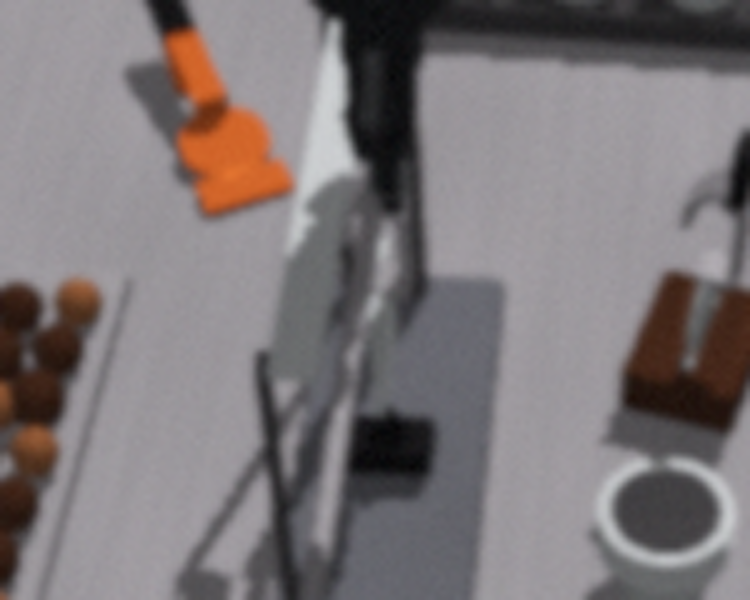

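The tag hangs over the clip at px (390,445). Its plate is centred at about -80 along the rail, against about -80 for the marker. I'm easing off the pressure, releasing, retracting and checking.

```bash
cat > r.py <<'E'
from d import *
go(-.6,-81,88.5,velocity=5);st("ease")
manip.gripper_open();st("open");manip.hold(.3)
go(-.6,-81,170,velocity=60);go(-150,-81,250,velocity=150);manip.hold(1.5);st("clear")
import time
for k in range(2):
    p=manip.get_image("side");c=cloud(p);d=(c-RO)@Rz
    for z in (90,110,130,150):
        m=(abs(d[...,0])<14)&(abs(d[...,1]+81)<45)&(d[...,2]>z)&(d[...,2]<z+20)
        if m.any():print(z,m.sum(),np.percentile(d[m],[2,50,98],axis=0)[:,:2].round(1).tolist())
    manip.hold(.5)
u=px(p,rail(0,-81,150))[0].astype(int)
a=p["color"][u[1]-60:u[1]+60,u[0]-50:u[0]+50]
q=manip.get_image("top");c=cloud(q);d=(c-RO)@Rz;g=q["color"].astype(int).max(2)
m=(abs(d[...,0]+12)<15)&(abs(d[...,1]+81)<40)&(d[...,2]>262)&(d[...,2]<285)&(g<80);print("lug top",m.sum(),d[m].mean(0).round(1) if m.any() else "")
u=px(q,rail(0,-81,200))[0].astype(int);b=q["color"][u[1]-60:u[1]+60,u[0]-50:u[0]+50]
cv2.imwrite("pics/fin.png",cv2.resize(np.hstack([a,b]),(800,480),interpolation=2))
print(manip.sense()["clock"])
E
python3 r.py
```

```text
ease 14.63 [ -0.7 -81.   88.3] [-0.6 -0.4 -2.2] 0.268
open 15.26 [ -0.6 -81.   88.5] [-0.  -0.1 -0.4] 0.999
clear 19.85 [-150.  -81.  250.] [ 0.  -0.1 -0.5] 0.997
90 23 [[-3.3, -99.9], [-2.8, -66.0], [1.0, -49.1]]
110 23 [[-3.9, -102.3], [-3.3, -68.5], [-0.2, -48.7]]
130 23 [[-3.9, -96.1], [-2.4, -58.5], [1.6, -50.4]]
150 58 [[-11.1, -106.5], [-2.6, -72.7], [1.6, -49.4]]
90 24 [[-3.5, -100.7], [-2.5, -67.8], [0.6, -48.5]]
110 21 [[-3.5, -105.6], [-2.8, -74.7], [0.3, -48.7]]
130 24 [[-3.6, -85.1], [-2.9, -55.5], [1.3, -49.7]]
150 51 [[-10.8, -109.8], [-2.2, -74.4], [1.8, -50.9]]
lug top 0 
21.0
```

View pics/fin.png

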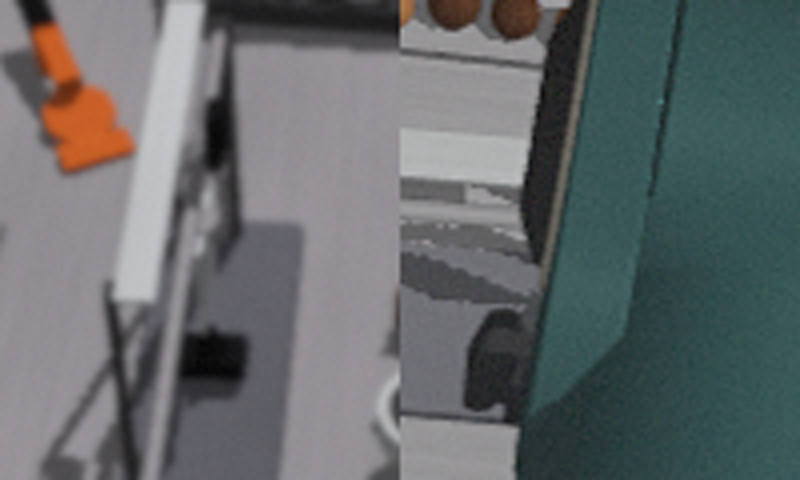

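The tag hangs straight and still on the bar above the clip (lug at px (215,130), clip at (213,355)), and the robot is clear of it.

```bash
python3 -c "
from cell import manip
print(manip.hand_in())"
```

```text
the job is handed in; nothing more can be done
None
```

The rectangular tag is hanging on the rail under the strip, straight and still. By camera measurement it is within about 2 mm of the marker along the rail; the job was handed in at about 21 s of the 42 s limit, with no verdict returned, and the positions of the round tag, cups and jar were not re-measured at the end.

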